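# Line up the grain jar, then feel open the flour mill's twist-lock lid and hold it off

### The job

We are about to refill the flour mill: first stand the stray jar on the low wooden shelf, at either end of the row, in line with the two jars there and with about a finger's width (no more than 2 cm) between it and its neighbour. Then take the mill's lid off: nobody remembers which way its thread unscrews, so feel gently which way it gives, turn it that way until it is free and lift it off without forcing it. Finish while still holding the lid level in the gripper, at least 6 cm above where it sat; leave the bowl and butter crock alone and do not push the other two jars about.

Things in the scene. Friction and masses are not known exactly. Their poses are not given: they have to be found in the camera images.
- mill: Flour mill, fixed and immovable: pale wooden box 170 x 170 x 160 mm on the robot's right, spout on its front (-x side, 62 mm long, underside 84 mm above the counter), on top a round metal plate (144 mm across, 6 mm thick) carrying the grey hopper neck, 88 mm across, its rim 205 mm above the counter. Origin: centre of the underside, on the counter; z up along the neck's axis.
- lid: The mill's lid: black inverted cup with a wooden grip, 118 mm across, 32 mm high, about 0.15 kg, a straight upright rib across its top: 78 mm long (lid's x), 14 mm thick (lid's y), from 32 to 59 mm above the lid's lower edge. Take the rib from above, fingers closing along the lid's y. Origin: centre of the skirt's lower edge, z up; 179 mm above the counter when closed.
- lid_rib (a point): Middle of the top of the lid's grip rib, on the lid's axis, 59 mm above the lid's origin; x along the rib. The lid is held by a quick lug thread whose hand changes from case to case and cannot be seen. Wrong way: a solid stop after 0.04 to 0.16 rad. Right way: turns easily, comes free at about 0.8 rad and lifts off anywhere from 0.9 to 2.1 rad. While locked it can rise only 1.5 mm.
- mill_mouth (a point): Centre of the hopper neck's rim, on the neck's axis, 205 mm above the counter (26 mm above the origin of the closed lid). z up. Forcing the lid breaks its lugs: more than about 3 N m of twist against the stop, or 60 N of pull or push between lid and neck.
- shelf: Low fixed wooden shelf (counter riser), 110 mm deep (its x) and 330 mm long (its y), the top of its board 60 mm above the counter, with a back strip 12 mm high along its far edge (45 to 55 mm from the middle). Origin: on the counter under its middle, z up; the row runs along its y axis on its centre line (x = 0).
- jar_stray: The stray jar, standing on the counter in front of the robot: amber glass, metal lid, paper label; 60 mm in diameter up to 70 mm height, narrowing to a lid 53 mm across, 100 mm high, about 0.3 kg. Origin: centre of its underside, z along its axis.
- jar_a: A like jar standing on the shelf's centre line in the row, on the +y side (shelf's y) of the other. Same size and origin as the stray jar. Its centre is 73 to 79 mm from its neighbour's.
- jar_b: A like jar standing on the shelf's centre line in the row, on the -y side (shelf's y) of the other. Same size and origin as the stray jar.
- bowl: Bystander: steel bowl, 116 mm across and 50 mm high, standing under the mill's spout. Origin: centre of its underside.
- crock: Bystander: brown butter crock, 106 mm across and 70 mm high, standing on the bread board (fixed, 220 x 340 mm, 18 mm thick, with half a loaf 130 mm high, beyond the work). Origin: centre of its underside.
Things that resemble listed ones, but are neither listed nor needed, are in the scene too. What is shaped like the lid but blue, purple or red is not meant.

How it is judged:
By the outcome, as a careful person would: the job done as asked, in the order asked, and still so for the second after the job is handed in, while the arm keeps its last pose, push and grip.
It also fails if it takes over 58 s, if anything falls off the work surface, if the arm or the gripper's body presses on something with over 40 N, if the wrist force passes 120 N, or if a joint passes its speed limit or range.

### The arm

A 7-joint arm with a two-finger parallel gripper is mounted at the origin on the work surface. World frame = base frame: x ahead of the robot, y to its left, z up, the work surface at z = 0. Lengths are in m, angles in rad, forces in N, time in s.
With the tool pointing down it reaches from about 0.4 to 0.85 m from the base axis. Payload 4.5 kg.
Tool frame: the origin (TCP) lies midway between the tips of the shut fingers; the grasp point (between the pads) lies r.grip_point_offset behind it (r.grip_point_offset is the distance from the TCP to the grasp point, in m); z points along the fingers, y is the line along which they close (so a half turn about z gives the same grasp; the last joint's range is limited). The gripper opens to 88 mm and grips with 3 to 60 N. Pads are 18 mm wide; open, the fingers measure 123 mm over their backs; the gripper's body (75 mm by 187 mm) begins 45 mm behind the grasp point.
Start: joints at [-1.313, 0.689, -0.195, 1.565, 0.157, 0.902, -0.215], TCP at [0.139, 0.609, 0.239] pointing down, gripper open.
Joint ranges: [-3.01, 3.01], [-0.46, 2.08], [-1.47, 1.51], [0.13, 2.56], [-1, 4.14], [0.04, 2.09], [-2.66, 2.66]. Speed limits (rad/s): [2.57, 2.57, 3.14, 3.14, 3.14, 3.14, 3.14].

### API

Orientations are given as a unit quaternion [x, y, z, w].
In Python, from plant import r gives the robot as it stands.
- The arm moves only by the shell command python3 -m jog 'ROWS' [FORCE]. ROWS is JSON, a list of rows, each an object of numbers: "wx", "wy", "wz": the turn, a rotation vector about the world's x, y, z as a fraction of full scale; "dx", "dy", "dz": the shift along the world's x, y, z as a fraction of full scale; "hand": the closure, from 0 (fully open) to 1 (shut). In form: [{"wx": .., "wy": .., "wz": .., "dx": .., "dy": .., "dz": .., "hand": ..}, ...]. A call has 1 to 5 rows; each row shifts and turns the commanded pose from where the row before left it; what a row does not reach is not made up. Full scale, the value 1, is 0.25 m for a shift and 2 rad for a turn. A row lasts 1/12 s, in which the tool goes at most 41.7 mm and 7.16 degrees, less where a joint would pass 70% of its speed; a pose out of reach is approached as far as the arm can. A call with a number of a shift or a turn outside -1 to 1 is refused whole. A call with a gripper value outside its range is refused whole. The fingers move at their own pace and stop on an object; FORCE is the grip in N (left out, the last holds). Time passes only in rows, so rows that do not move let the fingers close. It gives the time, the measured TCP pose, the force, the opening and the grip force at its end, in the units of the state.
- r.get_state(): the state, without advancing time (a new reading comes with each control period).
- r.snapshot(name): name is "scene" or "top" or "wrist"; returns the picture (480x640x3 uint8, red, green, blue); there is no depth.
- r.camera_info(name): a dict with "mtx" (3x3 intrinsics, pixels), "R" (3x3) and "t" (3): a world point X has camera coordinates R X + t. Camera axes: x right, y down, z forward; pixel columns grow to the right and rows downward; lengths in m; the calibration is good to about 2 mm. A picture is of the moment at which its call begins: read the wrist's pose just before it. camera_info takes no time and is no camera call; for the wrist camera it gives the pose at the moment of the call.
- r.finish_job(): hands the job in; it is judged then, once.
Trained networks look in the newest picture that a camera, given by its name, has taken for a name from the list of things; names that differ only in an ending like _2 or _b are one class to them, and where a whole thing is asked for, a point or a joint stands for the part that bears it (a point fixed in the world has none). Each returns a list of dicts, best first, with "p" (0 to 1); they miss things now and then, are a little off and sometimes report something else, mostly with a low value. They report only what shows in the picture. A call takes as long as a camera call. They do not tell look-alikes from the thing itself.
- r.search_frame(camera, query): "bbox" ([left, top, right, bottom] in pixels, round what is visible of it).
- r.masks_of(camera, query): "region" (480x640 bool, what is visible of it) and "bbox" ([left, top, right, bottom] in pixels, round what is visible of it).
The state is a dict: "clock": time; "q": joint angles; "qd": joint speeds; "joint_torque": joint torques, N m; "tool_pos": TCP position; "eef_rot": TCP orientation; "contact_force": force on the tool from outside, world axes, zero at the start; "moment": the same for the moment, N m; "opening": opening from 0.0 (shut) to 1.0 (fully open); "finger_force": force on a finger pad.
Only numpy, scipy, OpenCV 4.12 (cv2) and the standard library are available. Lean on these libraries where they do the work, as an engineer would, in place of code of your own. Each camera call takes 0.05 s, during which the arm holds its last target. There are 200 camera calls.

## Working session

There is one attempt and no reset: what is moved stays moved. The work goes in short steps, Python scripts to look and compute and a shell command to move; the robot and the scene stay as the last step left them, time stands still between calls to the robot, and variables do not carry over. Pictures are saved under pics/ and viewed, at most 14 in all, crops included, and the job is handed in when it is done.

```bash
mkdir -p pics; ls; cat > h.py <<'E'
from plant import r
import numpy as np, cv2
def snap(c,n=None):
    im=r.snapshot(c)
    if n: cv2.imwrite(f'pics/{n}.png',im[:,:,::-1])
    return im
def P(c):
    i=r.camera_info(c); return np.array(i['mtx'])@np.c_[np.array(i['R']),np.array(i['t'])]
def onplane(Pm,u,v,z):
    A=np.array([Pm[0]-u*Pm[2],Pm[1]-v*Pm[2]])
    return np.linalg.solve(A[:,:2],-(A[:,3]+A[:,2]*z))
def tri(obs):
    A=[];b=[]
    for Pm,u,v in obs:
        for k,w in ((0,u),(1,v)):
            row=Pm[k]-w*Pm[2]; row=row/np.linalg.norm(row[:3]); A.append(row[:3]); b.append(-row[3])
    return np.linalg.lstsq(np.array(A),np.array(b),rcond=None)[0]
def proj(Pm,X):
    p=Pm@np.r_[X,1]; return p[:2]/p[2]
E
python3 - <<'E'
from h import *
np.set_printoptions(precision=3,suppress=True)
a=snap('scene','scene');b=snap('top','top')
for c in('scene','top'):
    i=r.camera_info(c); print(c,i['mtx'],-np.array(i['R']).T@i['t'])
    for q in('jar_stray','lid','lid_rib','mill','shelf','mill_mouth','bowl','crock'):
        print(q,[(round(d['p'],2),[int(x) for x in d['bbox']]) for d in r.search_frame(c,q)])
print(r.get_state(),r.grip_point_offset)
E
```

```text
pics
scene [[535.215   0.    321.58 ]
 [  0.    535.215 245.284]
 [  0.      0.      1.   ]] [1.088 0.471 0.761]
jar_stray [(0.61, [392, 242, 432, 299])]
lid [(0.94, [180, 209, 223, 252]), (0.59, [305, 286, 371, 342]), (0.58, [240, 162, 303, 214])]
lid_rib [(0.83, [300, 288, 369, 340]), (0.75, [161, 265, 222, 316]), (0.59, [242, 162, 303, 214]), (0.2, [451, 354, 500, 427])]
mill [(0.92, [216, 192, 332, 299])]
shelf [(0.56, [350, 319, 564, 480])]
mill_mouth [(0.74, [217, 191, 335, 300]), (0.68, [242, 163, 301, 214]), (0.36, [409, 325, 458, 395])]
bowl [(0.82, [333, 209, 353, 244])]
crock []
top [[511.774   0.    315.344]
 [  0.    511.774 241.43 ]
 [  0.      0.      1.   ]] [ 0.547 -0.086  1.117]
jar_stray [(0.97, [265, 320, 295, 349])]
lid [(0.8, [377, 135, 432, 189]), (0.8, [273, 219, 329, 276]), (0.71, [446, 279, 502, 335]), (0.69, [444, 190, 503, 246]), (0.62, [369, 213, 440, 278])]
lid_rib [(0.91, [444, 194, 500, 246]), (0.91, [272, 220, 324, 279]), (0.77, [444, 279, 506, 336]), (0.73, [370, 210, 438, 279]), (0.67, [374, 135, 432, 191])]
mill [(0.9, [350, 201, 445, 320])]
shelf [(0.81, [84, 219, 245, 276])]
mill_mouth [(0.62, [347, 200, 446, 321])]
bowl [(0.65, [362, 292, 422, 349])]
crock [(0.58, [163, 146, 217, 201])]
{'clock': 0.9, 'q': array([-1.313,  0.689, -0.195,  1.565,  0.157,  0.903, -0.215]), 'qd': array([-0.   , -0.001, -0.001, -0.001,  0.001,  0.   ,  0.   ]), 'joint_torque': array([  0.   , -52.748,  -1.267, -15.374,  -0.052,  -0.001,   0.   ]), 'tool_pos': array([0.139, 0.609, 0.239]), 'eef_rot': array([ 0.112,  0.994,  0.   , -0.   ]), 'contact_force': array([-0.561, -0.435, -0.237]), 'moment': array([-0.012, -0.012,  0.005]), 'finger_force': 0.0, 'opening': 0.9984010513126077} 0.0187
```

View pics/scene.png

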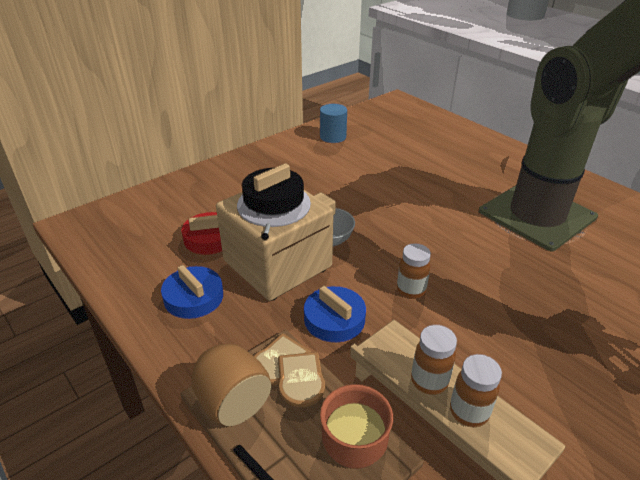

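View pics/top.png

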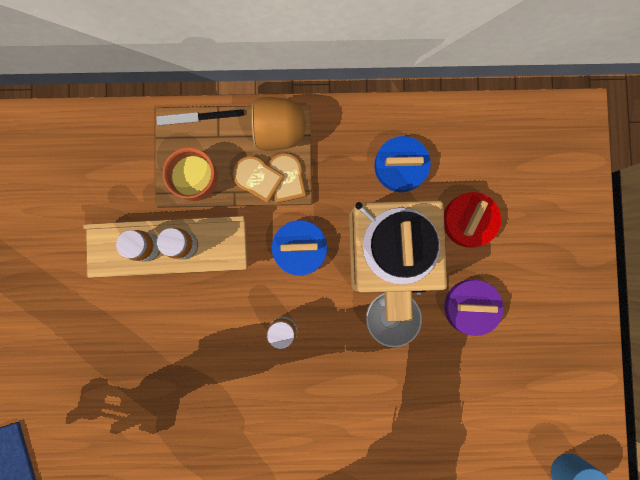

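The scene view shows the stray jar's lid at (416,253), the row jars' lids at (437,341) and (481,373), and the mill with its black lid and rib at (272,178). The top view shows the stray lid at (281,335), the row lids at (131,244) and (170,242), and the mill rib at (407,244) running along world x. The free end of the shelf is the -y one, at (246,243).

```bash
cat >> h.py <<'E'
def blob(im,box,kind):
    x0,y0,x1,y1=box; hsv=cv2.cvtColor(im[y0:y1,x0:x1],cv2.COLOR_RGB2HSV); h,s,v=[hsv[...,k].astype(int) for k in range(3)]
    m={'metal':(s<60)&(v>105),'wood':(s>50)&(v>110),'black':(v<60)}[kind].astype(np.uint8)
    n,l,st,c=cv2.connectedComponentsWithStats(m); k=1+st[1:,4].argmax()
    cn=max(cv2.findContours((l==k).astype(np.uint8),cv2.RETR_EXTERNAL,cv2.CHAIN_APPROX_NONE)[0],key=len)
    hull=cv2.convexHull(cn); e=cv2.fitEllipse(hull) if len(hull)>4 else None; rc=cv2.minAreaRect(cn)
    return np.array(rc[0])+[x0,y0], np.array(e[0])+[x0,y0] if e else None, rc[1:], e[1:] if e else None, st[k,4]
E
python3 - <<'E'
from h import *
np.set_printoptions(precision=4,suppress=True)
s=snap('scene');t=snap('top');Ps,Pt=P('scene'),P('top')
S=dict(stray=((398,240,436,264),'metal'),b=((415,322,460,357),'metal'),a=((458,352,505,392),'metal'),rib=((252,164,292,192),'wood'))
T=dict(stray=((262,318,298,352),'metal'),b=((154,226,188,258),'metal'),a=((114,228,148,262),'metal'),rib=((395,218,418,270),'wood'))
for k in S:
    bs=blob(s,*S[k]);bt=blob(t,*T[k]); print(k,bs[0],bs[1],bs[2],bs[4],'|',bt[0],bt[1],bt[2],bt[4])
    i=0 if k=='rib' else 1
    X=tri([(Ps,*bs[i]),(Pt,*bt[i])]); print('  X',X,'res',proj(Ps,X)-bs[i],proj(Pt,X)-bt[i])
for uv in [(84,226),(246,216),(246,268),(88,277)]: print('shelf',onplane(Pt,*uv,0.06))
E
```

```text
stray [416.5 253.5] [417.0713 253.2392] ((19.0, 27.0), 90.0) 434 | [280. 335.] [280.1207 334.753 ] ((26.0, 26.0), 90.0) 572
  X [ 0.4307 -0.0163  0.0962] res [-0.1865  0.0022] [-0.1303  0.1253]
b [438.  340.5] [438.3505 340.429 ] ((31.0, 36.0), 90.0) 882 | [170.  241.5] [170.5366 241.8748] ((27.0, 28.0), 90.0) 655
  X [0.6149 0.1829 0.155 ] res [ 0.2747 -0.0085] [ 0.1648 -0.138 ]
a [482.9089 370.5316] [481.9905 371.8979] ((40.850624084472656, 31.887874603271484), 52.4314079284668) 1037 | [130.  243.5] [130.1849 244.2116] ((27.0, 28.0), 90.0) 634
  X [0.6119 0.2591 0.1543] res [ 0.2344 -0.0151] [ 0.1384 -0.1028]
rib [271.5 177. ] [271.688  166.0114] ((26.0, 39.0), 90.0) 681 | [406.708  243.1195] [406.7899 245.0823] ((44.36817169189453, 10.044368743896484), 86.18592071533203) 443
  X [ 0.6002 -0.249   0.2244] res [0.1825 0.0235] [ 0.1263 -0.1539]
shelf [0.6576 0.389 ]
shelf [0.6723 0.0533]
shelf [0.5644 0.0543]
shelf [0.552  0.3796]
```

```bash

python3 -m jog '[{"dx":0.106,"dy":-0.113,"wz":-0.0344},{"dx":0.106,"dy":-0.113,"wz":-0.0344},{"dx":0.106,"dy":-0.113,"wz":-0.0344},{"dx":0.106,"dy":-0.113,"wz":-0.0344},{"dx":0.106,"dy":-0.113,"wz":-0.0344}]' 20
python3 -m jog '[{"dx":0.106,"dy":-0.113,"wz":-0.0344},{"dx":0.106,"dy":-0.113,"wz":-0.0344},{"dx":0.106,"dy":-0.113,"wz":-0.0344},{"dx":0.106,"dy":-0.113,"wz":-0.0344},{"dx":0.106,"dy":-0.113,"wz":-0.0344}]'
python3 -m jog '[{"dx":0.106,"dy":-0.113,"wz":-0.0344},{"dy":-0.157,"wz":-0.0344},{"dy":-0.157,"wz":-0.0344},{"dy":-0.157,"wz":-0.0344}]'
python3 - <<'E'
from h import *
np.set_printoptions(precision=4,suppress=True)
s=r.get_state();print(s['clock'],s['tool_pos'],s['eef_rot'],s['q'])
snap('wrist','w1'); i=r.camera_info('wrist');np.savez('w1.npz',P=P('wrist'));print(i['mtx'][0],-i['R'].T@i['t'])
for q in('jar_stray','shelf'):print(q,[(round(d['p'],2),[int(x) for x in d['bbox']]) for d in r.search_frame('wrist',q)])
E
```

```text
1.0 [0.1387 0.6094 0.2387] [ 0.1116  0.9937  0.     -0.    ] [-1.3132  0.6891 -0.1946  1.5653  0.1573  0.9025 -0.2151]
[410.1275   0.     322.7123] [0.0717 0.6241 0.3845]
jar_stray []
shelf []invalid input
invalid input
invalid input
```

View pics/w1.png

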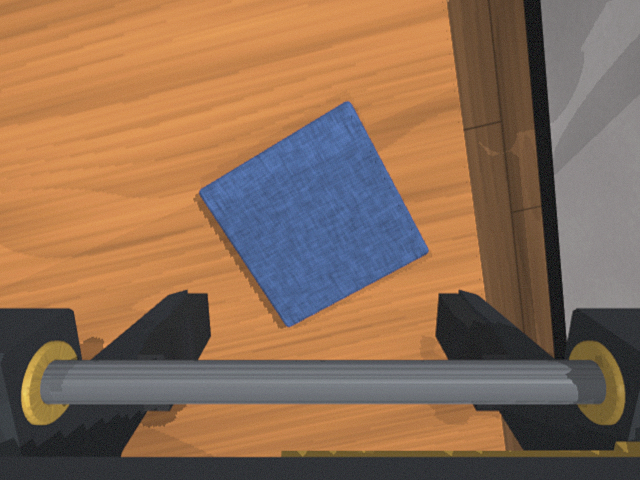

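The rows were refused because every key has to be given. The picture shows only a blue cloth at (315,215), since the arm has not moved.

```bash

python3 -m jog '[{"wx":0,"wy":0,"wz":-0.0344,"dx":0.106,"dy":-0.113,"dz":0,"hand":0},{"wx":0,"wy":0,"wz":-0.0344,"dx":0.106,"dy":-0.113,"dz":0,"hand":0},{"wx":0,"wy":0,"wz":-0.0344,"dx":0.106,"dy":-0.113,"dz":0,"hand":0},{"wx":0,"wy":0,"wz":-0.0344,"dx":0.106,"dy":-0.113,"dz":0,"hand":0},{"wx":0,"wy":0,"wz":-0.0344,"dx":0.106,"dy":-0.113,"dz":0,"hand":0}]' 20
python3 -m jog '[{"wx":0,"wy":0,"wz":-0.0344,"dx":0.106,"dy":-0.113,"dz":0,"hand":0},{"wx":0,"wy":0,"wz":-0.0344,"dx":0.106,"dy":-0.113,"dz":0,"hand":0},{"wx":0,"wy":0,"wz":-0.0344,"dx":0.106,"dy":-0.113,"dz":0,"hand":0},{"wx":0,"wy":0,"wz":-0.0344,"dx":0.106,"dy":-0.113,"dz":0,"hand":0},{"wx":0,"wy":0,"wz":-0.0344,"dx":0.106,"dy":-0.113,"dz":0,"hand":0}]'
python3 -m jog '[{"wx":0,"wy":0,"wz":-0.0344,"dx":0.106,"dy":-0.113,"dz":0,"hand":0},{"wx":0,"wy":0,"wz":-0.0344,"dx":0,"dy":-0.157,"dz":0,"hand":0},{"wx":0,"wy":0,"wz":-0.0344,"dx":0,"dy":-0.157,"dz":0,"hand":0},{"wx":0,"wy":0,"wz":-0.0344,"dx":0,"dy":-0.157,"dz":0,"hand":0},{"wx":0,"wy":0,"wz":-0.0344,"dx":0,"dy":-0.157,"dz":0,"hand":0}]'
python3 - <<'E'
from h import *
np.set_printoptions(precision=4,suppress=True)
s=r.get_state();print(s['clock'],s['tool_pos'],s['eef_rot'],s['q'])
snap('wrist','w2'); i=r.camera_info('wrist');np.savez('w2.npz',P=P('wrist'));print(-i['R'].T@i['t'])
for q in('jar_stray','shelf'):print(q,[(round(d['p'],2),[int(x) for x in d['bbox']]) for d in r.search_frame('wrist',q)])
E
```

```text
clock: 1.57
tool_pos: [0.2722, 0.4668, 0.2389]
eef_rot: [0.282, 0.96, 0.0, 0.0]
contact_force: [1.4, 1.2, -0.3]
opening: 1.001
finger_force: 0.0
clock: 1.98
tool_pos: [0.4048, 0.3256, 0.239]
eef_rot: [0.442, 0.897, 0.0, 0.0]
contact_force: [-0.4, 0.4, 0.5]
opening: 1.004
finger_force: 0.0
clock: 2.4
tool_pos: [0.4302, 0.14, 0.2389]
eef_rot: [0.589, 0.808, 0.0, 0.0]
contact_force: [1.6, -0.4, -0.2]
opening: 0.996
finger_force: 0.0
2.4 [0.4302 0.14   0.2389] [0.5887 0.8083 0.0003 0.0002] [-0.4394  0.47    0.0339  2.0725 -0.0271  0.5988 -0.0749]
[0.4091 0.1962 0.3841]
jar_stray [(0.6, [232, 326, 305, 438])]
shelf [(0.74, [430, 0, 640, 359])]
```

View pics/w2.png

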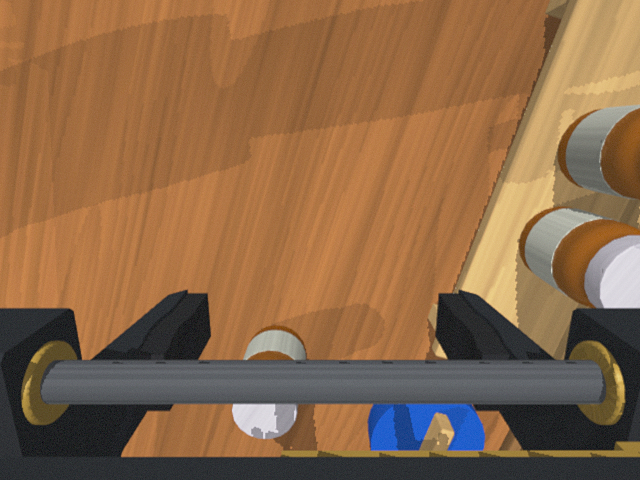

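The picture shows the stray jar's lid at about (265,420), the row jars to the right at (600,150) and (600,260), and a blue look-alike lid at (427,430). This agrees with the top-view estimate.

```bash

python3 -m jog '[{"wx":0,"wy":0,"wz":-0.034,"dx":0.003,"dy":-0.1565,"dz":0,"hand":0},{"wx":0,"wy":0,"wz":-0.034,"dx":0,"dy":-0.1565,"dz":0,"hand":0},{"wx":0,"wy":0,"wz":-0.034,"dx":0,"dy":-0.1565,"dz":0,"hand":0},{"wx":0,"wy":0,"wz":-0.034,"dx":0,"dy":-0.1565,"dz":0,"hand":0},{"wx":0,"wy":0,"wz":0,"dx":0,"dy":0,"dz":0,"hand":0}]'
python3 -m jog '[{"wx":0,"wy":0,"wz":0,"dx":0,"dy":0,"dz":-0.08,"hand":0},{"wx":0,"wy":0,"wz":0,"dx":0,"dy":0,"dz":-0.1,"hand":0}]'
python3 - <<'E'
from h import *
np.set_printoptions(precision=4,suppress=True)
s=r.get_state();print(s['clock'],s['tool_pos'],s['eef_rot'],s['q'])
im=snap('top');Pt=P('top');b=blob(im,(262,318,298,352),'metal');print(b,onplane(Pt,*b[1],0.1))
E
```

```text
clock: 2.97
tool_pos: [0.4312, -0.0214, 0.2391]
eef_rot: [0.696, 0.718, -0.001, 0.002]
contact_force: [0.5, 0.1, 0.7]
opening: 0.999
finger_force: 0.0
clock: 3.13
tool_pos: [0.4336, -0.0139, 0.1946]
eef_rot: [0.691, 0.722, 0.003, 0.002]
contact_force: [0.9, 0.0, 1.2]
opening: 0.999
finger_force: 0.0
3.1333 [ 0.4336 -0.0139  0.1946] [0.6914 0.7225 0.0026 0.002 ] [-0.1187  0.5308  0.0683  2.1808 -0.0855  0.4259  0.0619]
(array([289.5, 333. ]), array([289.0271, 332.7869]), ((7.0, 20.0), 0.0), ((7.864755630493164, 19.725717544555664), 168.88479614257812), np.int32(113)) [ 0.4348 -0.0344]
```

```bash

python3 -m jog '[{"wx":0,"wy":0,"wz":0,"dx":0,"dy":0,"dz":0,"hand":0},{"wx":0,"wy":0,"wz":0,"dx":0,"dy":0,"dz":-0.12,"hand":0},{"wx":0,"wy":0,"wz":0,"dx":0,"dy":0,"dz":-0.15,"hand":0},{"wx":0,"wy":0,"wz":0,"dx":0,"dy":0,"dz":-0.15,"hand":0},{"wx":0,"wy":0,"wz":0,"dx":0,"dy":0,"dz":-0.12,"hand":0}]'
python3 -m jog '[{"wx":0,"wy":0,"wz":0,"dx":0,"dy":0,"dz":-0.05,"hand":0},{"wx":0,"wy":0,"wz":0,"dx":0,"dy":0,"dz":0,"hand":0},{"wx":0,"wy":0,"wz":0,"dx":0,"dy":0,"dz":0,"hand":0}]'
python3 - <<'E'
from h import *
snap('wrist','w3'); snap('scene','s3'); 
a=cv2.imread('pics/w3.png');b=cv2.imread('pics/s3.png')[180:420,300:620]
cv2.imwrite('pics/c3.png',np.hstack([cv2.resize(a,(400,300)),cv2.resize(b,(400,300))]))
print(r.get_state()['tool_pos'])
E
```

```text
clock: 3.6
tool_pos: [0.4321, -0.0134, 0.0579]
eef_rot: [0.691, 0.723, 0.001, -0.0]
contact_force: [24.5, -0.6, -3.1]
opening: 0.997
finger_force: 0.0
clock: 3.85
tool_pos: [0.4368, -0.0144, 0.0505]
eef_rot: [0.691, 0.722, -0.001, -0.001]
contact_force: [0.6, 0.4, 0.2]
opening: 1.004
finger_force: 0.0
[ 0.43633705 -0.01469416  0.0512848 ]
```

View pics/c3.png

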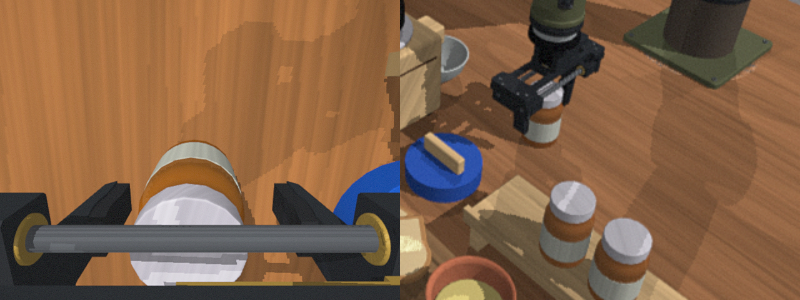

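The jar stands upright between the open fingers (about (190,210) in the left half) and the row is undisturbed. I'll go slightly lower, then close.

```bash

python3 -m jog '[{"wx":0,"wy":0,"wz":0,"dx":-0.01,"dy":0,"dz":-0.028,"hand":0},{"wx":0,"wy":0,"wz":0,"dx":0,"dy":0,"dz":0,"hand":0}]' 20
python3 -m jog '[{"wx":0,"wy":0,"wz":0,"dx":0,"dy":0,"dz":0,"hand":1},{"wx":0,"wy":0,"wz":0,"dx":0,"dy":0,"dz":0,"hand":1},{"wx":0,"wy":0,"wz":0,"dx":0,"dy":0,"dz":0,"hand":1},{"wx":0,"wy":0,"wz":0,"dx":0,"dy":0,"dz":0,"hand":1},{"wx":0,"wy":0,"wz":0,"dx":0,"dy":0,"dz":0,"hand":1}]' 20
python3 -m jog '[{"wx":0,"wy":0,"wz":0,"dx":0,"dy":0,"dz":0,"hand":1},{"wx":0,"wy":0,"wz":0,"dx":0,"dy":0,"dz":0,"hand":1}]' 20
```

```text
clock: 4.12
tool_pos: [0.4363, -0.0149, 0.0464]
eef_rot: [0.692, 0.722, -0.003, -0.003]
contact_force: [-0.1, 0.2, 0.3]
opening: 1.005
finger_force: 0.0
clock: 4.53
tool_pos: [0.4339, -0.0151, 0.0453]
eef_rot: [0.692, 0.722, -0.005, -0.005]
contact_force: [-1.7, -0.9, 5.4]
opening: 0.674
finger_force: 20.0
clock: 4.7
tool_pos: [0.4339, -0.0151, 0.0453]
eef_rot: [0.692, 0.722, -0.005, -0.005]
contact_force: [-2.2, -0.4, 5.4]
opening: 0.672
finger_force: 20.0
```

```bash

python3 -m jog '[{"wx":0,"wy":0,"wz":0,"dx":0,"dy":0,"dz":0.1,"hand":1},{"wx":0,"wy":0,"wz":0,"dx":0,"dy":0,"dz":0.15,"hand":1},{"wx":0,"wy":0,"wz":0,"dx":0,"dy":0,"dz":0.15,"hand":1},{"wx":0,"wy":0,"wz":0,"dx":0,"dy":0,"dz":0.08,"hand":1},{"wx":0,"wy":0,"wz":0,"dx":0.06,"dy":0.03,"dz":0,"hand":1}]'
python3 -m jog '[{"wx":0,"wy":0,"wz":0,"dx":0.14,"dy":0.09,"dz":0,"hand":1},{"wx":0,"wy":0,"wz":0,"dx":0.14,"dy":0.09,"dz":0,"hand":1},{"wx":0,"wy":0,"wz":0,"dx":0.14,"dy":0.09,"dz":0,"hand":1},{"wx":0,"wy":0,"wz":0,"dx":0.14,"dy":0.09,"dz":0,"hand":1},{"wx":0,"wy":0,"wz":0,"dx":0.09,"dy":0.07,"dz":0,"hand":1}]'
python3 -m jog '[{"wx":0,"wy":0,"wz":0,"dx":0.02,"dy":0.02,"dz":0,"hand":1},{"wx":0,"wy":0,"wz":0,"dx":0,"dy":0,"dz":0,"hand":1},{"wx":0,"wy":0,"wz":0,"dx":0,"dy":0,"dz":0,"hand":1}]'
python3 - <<'E'
from h import *
np.set_printoptions(precision=4,suppress=True)
s=r.get_state();print(s['tool_pos'],s['eef_rot'],s['q'],s['contact_force'])
a=snap('scene','s4');b=snap('top','t4')
cv2.imwrite('pics/c4.png',np.hstack([cv2.resize(a[180:420,300:620],(400,300)),cv2.resize(b[150:330,60:300],(400,300))])[:,:,::-1])
E
```

```text
clock: 5.12
tool_pos: [0.4486, -0.0092, 0.1685]
eef_rot: [0.693, 0.721, -0.004, -0.003]
contact_force: [-0.2, -0.5, -2.7]
opening: 0.676
finger_force: 20.0
clock: 5.53
tool_pos: [0.6156, 0.1029, 0.1648]
eef_rot: [0.691, 0.723, -0.002, -0.004]
contact_force: [0.2, -0.2, -2.3]
opening: 0.677
finger_force: 20.0
clock: 5.78
tool_pos: [0.6159, 0.1043, 0.1641]
eef_rot: [0.692, 0.722, -0.005, -0.005]
contact_force: [-0.6, -1.4, -2.0]
opening: 0.674
finger_force: 20.0
[0.6159 0.1043 0.1641] [ 0.6917  0.7222 -0.0054 -0.0051] [-0.3249  0.79    0.1558  1.6316 -0.1664  0.7476 -0.0476] [-0.6311 -1.419  -1.9599]
```

View pics/c4.png

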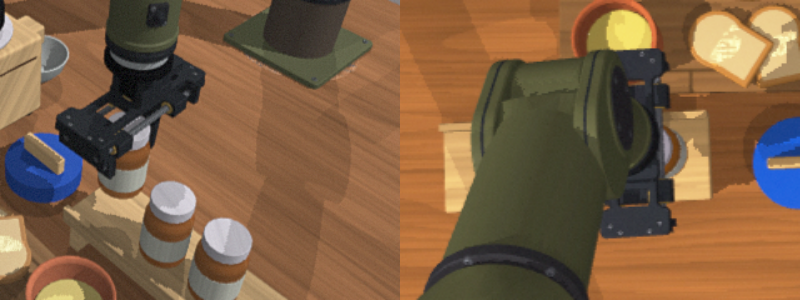

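The left half shows the held jar upright above the free shelf end, in line with the row. In the right half the arm hides it from the top camera, so I'll measure the neighbours from the wrist camera.

```bash

python3 - <<'E'
from h import *
np.set_printoptions(precision=4,suppress=True)
im=snap('wrist','w5');Pw=P('wrist');i=r.camera_info('wrist');print(-i['R'].T@i['t'])
bs=[(round(d['p'],2),[int(x) for x in d['bbox']]) for d in r.search_frame('wrist','jar_a')];print(bs)
for X in([.6146,.182,.16],[.6115,.2575,.16]):print(proj(Pw,X))
E
```

```text
[0.6147 0.1709 0.3105]
[(0.67, [288, 0, 376, 23]), (0.56, [259, 20, 405, 179])]
[329.7566  98.8676]
[ 330.8836 -169.9871]
```

View pics/w5.png

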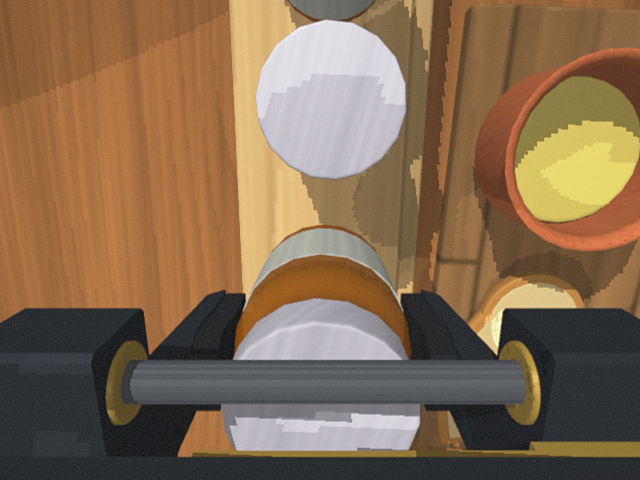

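Jar b's lid is centred at (331,99), within 1 mm of the prediction. The held jar's lid arc peaks at about (322,298). I'll project the expected held lid to check tilt and height.

```bash

python3 - <<'E'
from h import *
np.set_printoptions(precision=1,suppress=True)
Pw=P('wrist');s=r.get_state();x,y,z=s['tool_pos'];b=z-.0453
print(np.round(s['tool_pos'],4))
for yy in(y-.0015,y+.01):
  for h,rad,n in((.1,.0265,'lidtop'),(.085,.0265,'lidlow'),(.07,.03,'body'),(0,.03,'foot')):
    print(n,proj(Pw,[x,yy,b+h]),'far',proj(Pw,[x-.04*rad,yy+rad,b+h]),'side',proj(Pw,[x-rad,yy,b+h])[0],proj(Pw,[x+rad,yy,b+h])[0])
print(r.camera_info('wrist')['R'])
E
```

```text
[0.6 0.1 0.2]
lidtop [321.4 409.9] far [321.4 315.8] side 219.18052760428665 423.75440701956865
lidlow [322.2 376.6] far [322.3 292.4] side 232.25553749599962 412.3050564672413
body [322.9 350.4] far [323.  263.6] side 231.92252291857903 413.93274944045436
foot [324.7 277.7] far [324.8 218. ] side 264.01699801412997 385.39321350407874
lidtop [323.3 370.7] far [323.4 270.8] side 217.98557974902667 428.6306934705056
lidlow [323.9 341.4] far [324.1 252.6] side 231.54759496791044 416.2832854295422
body [324.4 318.5] far [324.6 227.5] side 231.28441042644238 417.512982247833
foot [325.7 255.4] far [325.9 193.9] side 264.0866424051466 387.3244195924145
[[ 1.   0.  -0. ]
 [ 0.  -1.   0.3]
 [-0.  -0.3 -1. ]]
```

```bash

python3 -m jog '[{"wx":0,"wy":0,"wz":0,"dx":0.008,"dy":0.026,"dz":-0.06,"hand":1},{"wx":0,"wy":0,"wz":0,"dx":0,"dy":0,"dz":-0.08,"hand":1},{"wx":0,"wy":0,"wz":0,"dx":0,"dy":0,"dz":-0.05,"hand":1},{"wx":0,"wy":0,"wz":0,"dx":0,"dy":0,"dz":0,"hand":1},{"wx":0,"wy":0,"wz":0,"dx":0,"dy":0,"dz":0,"hand":1}]'
python3 - <<'E'
from h import *
np.set_printoptions(precision=4,suppress=True)
im=snap('wrist','w6');Pw=P('wrist');s=r.get_state();x,y,z=s['tool_pos'];print(s['tool_pos'],s['eef_rot'])
b=z-.0453
for yy in(y-.004,y):
  print([(n,proj(Pw,[x,yy+rad,b+h])) for h,rad,n in((.085,.0265,'lidlow'),(0,.03,'foot'))])
print('b',proj(Pw,[.615,.1818,.16]),proj(Pw,[.615,.1818-.0265,.16]),proj(Pw,[.615,.1818-.03,.06]))
E
```

```text
clock: 6.4
tool_pos: [0.6184, 0.1111, 0.1163]
eef_rot: [0.692, 0.722, -0.005, -0.005]
contact_force: [-0.0, -0.5, -1.1]
opening: 0.669
finger_force: 20.0
[0.6193 0.1112 0.1173] [ 0.6919  0.722  -0.0043 -0.0045]
[('lidlow', array([325.9342, 300.9131])), ('foot', array([327.0502, 223.3556]))]
[('lidlow', array([326.5812, 287.4754])), ('foot', array([327.4333, 215.1001]))]
b [316.8633 119.3714] [312.8757 226.8237] [319.7135 188.8504]
```

View pics/w6.png

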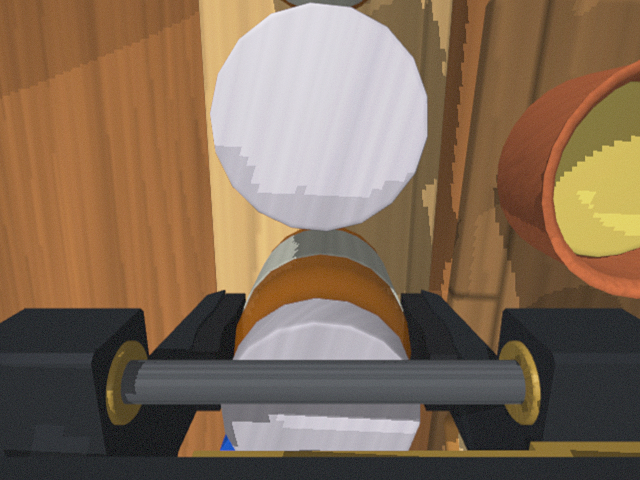

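Jar b's lid is centred at (320,117), and the held jar's lid edge and foot show at about (322,298) and (322,226). That gives a centre spacing of about 74 mm, in line with the row, so I'll lower it.

```bash

python3 -m jog '[{"wx":0,"wy":0,"wz":0,"dx":0,"dy":0,"dz":-0.024,"hand":1},{"wx":0,"wy":0,"wz":0,"dx":0,"dy":0,"dz":-0.012,"hand":1},{"wx":0,"wy":0,"wz":0,"dx":0,"dy":0,"dz":0,"hand":1}]'
python3 -m jog '[{"wx":0,"wy":0,"wz":0,"dx":0,"dy":0,"dz":-0.008,"hand":1},{"wx":0,"wy":0,"wz":0,"dx":0,"dy":0,"dz":0,"hand":1},{"wx":0,"wy":0,"wz":0,"dx":0,"dy":0,"dz":0,"hand":1}]'
```

```text
clock: 6.7
tool_pos: [0.6191, 0.1114, 0.1082]
eef_rot: [0.692, 0.722, -0.004, -0.005]
contact_force: [-0.3, 0.2, -2.2]
opening: 0.675
finger_force: 20.0
clock: 6.95
tool_pos: [0.6194, 0.1115, 0.1066]
eef_rot: [0.692, 0.722, -0.004, -0.004]
contact_force: [-0.3, -0.2, -2.0]
opening: 0.67
finger_force: 20.0
```

```bash

python3 -m jog '[{"wx":0,"wy":0,"wz":0,"dx":0,"dy":0,"dz":-0.006,"hand":1},{"wx":0,"wy":0,"wz":0,"dx":0,"dy":0,"dz":0,"hand":1}]'
python3 -m jog '[{"wx":0,"wy":0,"wz":0,"dx":0,"dy":0,"dz":-0.006,"hand":1},{"wx":0,"wy":0,"wz":0,"dx":0,"dy":0,"dz":0,"hand":1}]'
```

```text
clock: 7.12
tool_pos: [0.6197, 0.1115, 0.1054]
eef_rot: [0.692, 0.722, -0.004, -0.004]
contact_force: [-1.0, 0.5, 1.1]
opening: 0.673
finger_force: 20.0
clock: 7.28
tool_pos: [0.6197, 0.1115, 0.1053]
eef_rot: [0.692, 0.722, -0.003, -0.004]
contact_force: [-3.0, -0.2, 10.3]
opening: 0.671
finger_force: 19.9
```

```bash

python3 -m jog '[{"wx":0,"wy":0,"wz":0,"dx":0,"dy":0,"dz":0.004,"hand":1},{"wx":0,"wy":0,"wz":0,"dx":0,"dy":0,"dz":0,"hand":0.25},{"wx":0,"wy":0,"wz":0,"dx":0,"dy":0,"dz":0,"hand":0},{"wx":0,"wy":0,"wz":0,"dx":0,"dy":0,"dz":0,"hand":0},{"wx":0,"wy":0,"wz":0,"dx":0,"dy":0,"dz":0,"hand":0}]' 5
python3 -m jog '[{"wx":0,"wy":0,"wz":0,"dx":0,"dy":0,"dz":0,"hand":0},{"wx":0,"wy":0,"wz":0,"dx":0,"dy":0,"dz":0,"hand":0},{"wx":0,"wy":0,"wz":0,"dx":0,"dy":0,"dz":0.04,"hand":0},{"wx":0,"wy":0,"wz":0,"dx":0,"dy":0,"dz":0.1,"hand":0},{"wx":0,"wy":0,"wz":0,"dx":0,"dy":0,"dz":0.15,"hand":0}]'
python3 -m jog '[{"wx":0,"wy":0,"wz":0,"dx":0,"dy":0,"dz":0.15,"hand":0},{"wx":0,"wy":0,"wz":0,"dx":0,"dy":0,"dz":0.15,"hand":0},{"wx":0,"wy":0,"wz":0,"dx":0,"dy":0,"dz":0.15,"hand":0},{"wx":0,"wy":0,"wz":0,"dx":0,"dy":0,"dz":0,"hand":0}]'
python3 - <<'E'
from h import *
np.set_printoptions(precision=4,suppress=True)
s=r.get_state();print(s['tool_pos'],s['eef_rot'],s['q'])
a=snap('scene','s7');b=snap('wrist','w7');np.savez('w7.npz',P=P('wrist'))
cv2.imwrite('pics/c7.png',np.hstack([cv2.resize(a[180:420,300:620],(400,300)),cv2.resize(b,(400,300))])[:,:,::-1])
E
```

```text
clock: 7.7
tool_pos: [0.6194, 0.1115, 0.1043]
eef_rot: [0.692, 0.722, -0.004, -0.005]
contact_force: [-0.1, 0.8, -0.1]
opening: 0.95
finger_force: 0.0
clock: 8.12
tool_pos: [0.617, 0.1112, 0.1755]
eef_rot: [0.692, 0.722, -0.007, -0.006]
contact_force: [-0.1, 0.2, -0.0]
opening: 1.003
finger_force: 0.0
clock: 8.45
tool_pos: [0.6237, 0.1116, 0.2986]
eef_rot: [0.692, 0.722, 0.002, 0.0]
contact_force: [0.7, 0.4, 0.7]
opening: 0.998
finger_force: 0.0
[0.6237 0.1116 0.2986] [0.6919 0.7219 0.0024 0.    ] [-0.355   0.6432  0.1972  1.4778 -0.1407  1.0304 -0.0818]
```

View pics/c7.png

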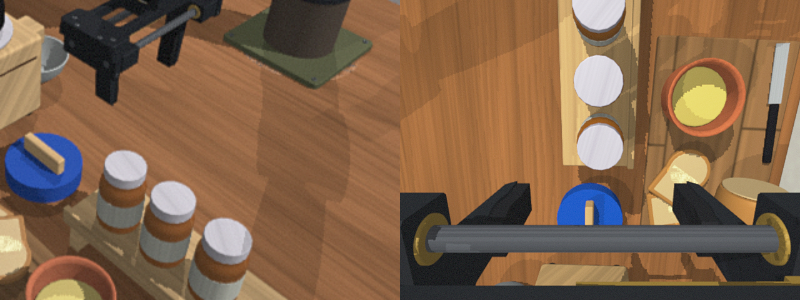

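All three jars stand in a straight row: lids at (125,168), (172,200) and (225,240) in the left half, and (600,80) and (600,148) in the right half. Next I'll go to the mill.

```bash

python3 - <<'E'
from h import *
np.set_printoptions(precision=4,suppress=True)
im=cv2.imread('pics/w7.png')[:,:,::-1].copy();Pw=np.load('w7.npz')['P']
for bx in((270,80,365,180),(270,185,365,280)):
    b=blob(im,bx,'metal');print(b[1],b[3],onplane(Pw,*b[1],.158))
E
python3 -m jog '[{"wx":0,"wy":0,"wz":-0.0552,"dx":-0.0057,"dy":-0.103,"dz":0,"hand":0},{"wx":0,"wy":0,"wz":-0.0552,"dx":-0.0057,"dy":-0.103,"dz":0,"hand":0},{"wx":0,"wy":0,"wz":-0.0552,"dx":-0.0057,"dy":-0.103,"dz":0,"hand":0},{"wx":0,"wy":0,"wz":-0.0552,"dx":-0.0057,"dy":-0.103,"dz":0,"hand":0},{"wx":0,"wy":0,"wz":-0.0552,"dx":-0.0057,"dy":-0.103,"dz":0,"hand":0}]'
python3 -m jog '[{"wx":0,"wy":0,"wz":-0.0552,"dx":-0.0057,"dy":-0.103,"dz":0,"hand":0},{"wx":0,"wy":0,"wz":-0.0552,"dx":-0.0057,"dy":-0.103,"dz":0,"hand":0},{"wx":0,"wy":0,"wz":-0.0552,"dx":-0.0057,"dy":-0.103,"dz":0,"hand":0},{"wx":0,"wy":0,"wz":-0.0552,"dx":-0.0057,"dy":-0.103,"dz":0,"hand":0},{"wx":0,"wy":0,"wz":-0.0552,"dx":-0.0057,"dy":-0.103,"dz":0,"hand":0}]'
python3 -m jog '[{"wx":0,"wy":0,"wz":-0.0552,"dx":-0.0057,"dy":-0.103,"dz":0,"hand":0},{"wx":0,"wy":0,"wz":-0.0552,"dx":-0.0057,"dy":-0.103,"dz":0,"hand":0},{"wx":0,"wy":0,"wz":-0.0552,"dx":-0.0057,"dy":-0.103,"dz":0,"hand":0},{"wx":0,"wy":0,"wz":-0.0552,"dx":-0.0057,"dy":-0.103,"dz":0,"hand":0},{"wx":0,"wy":0,"wz":0,"dx":0,"dy":0,"dz":0,"hand":0}]'
python3 -m jog '[{"wx":0,"wy":0,"wz":0,"dx":0,"dy":0,"dz":0,"hand":0},{"wx":0,"wy":0,"wz":0,"dx":0,"dy":0,"dz":0,"hand":0}]'
python3 - <<'E'
from h import *
np.set_printoptions(precision=4,suppress=True)
s=r.get_state();print(s['tool_pos'],s['eef_rot'],s['q'])
snap('wrist','w8');Pw=P('wrist');np.savez('w8.npz',P=Pw)
rd=np.array([np.cos(.066),np.sin(.066),0])
for k in(-.039,0,.039): print('pred rib',proj(Pw,np.array([.6,-.249,.238])+k*rd))
E
```

```text
[317.3009 129.1237] ((79.66532897949219, 83.0650634765625), 176.8672332763672) [0.6123 0.1812]
[319.843  234.3302] ((74.2735595703125, 75.4793701171875), 173.78292846679688) [0.6168 0.1102]
clock: 8.97
tool_pos: [0.6108, -0.0183, 0.2879]
eef_rot: [0.864, 0.504, -0.004, -0.006]
contact_force: [0.0, -0.6, -0.4]
opening: 1.001
finger_force: 0.0
clock: 9.38
tool_pos: [0.6038, -0.1468, 0.2879]
eef_rot: [0.968, 0.249, -0.003, -0.007]
contact_force: [0.5, 0.4, -0.1]
opening: 1.004
finger_force: 0.0
clock: 9.8
tool_pos: [0.5962, -0.2557, 0.2882]
eef_rot: [1.0, 0.028, -0.002, -0.004]
contact_force: [-0.6, -1.2, -0.1]
opening: 1.003
finger_force: 0.0
clock: 9.97
tool_pos: [0.5991, -0.2476, 0.2882]
eef_rot: [0.999, 0.035, -0.001, -0.007]
contact_force: [0.1, -0.2, -0.3]
opening: 0.999
finger_force: 0.0
[ 0.5991 -0.2476  0.2882] [ 0.9994  0.035  -0.0008 -0.0072] [ 0.0307  0.7412  0.5976  1.4432 -0.4527  1.1039 -0.7858]
pred rib [326.8649 340.2553]
pred rib [327.4536 270.5164]
pred rib [328.1046 193.4138]
```

View pics/w8.png

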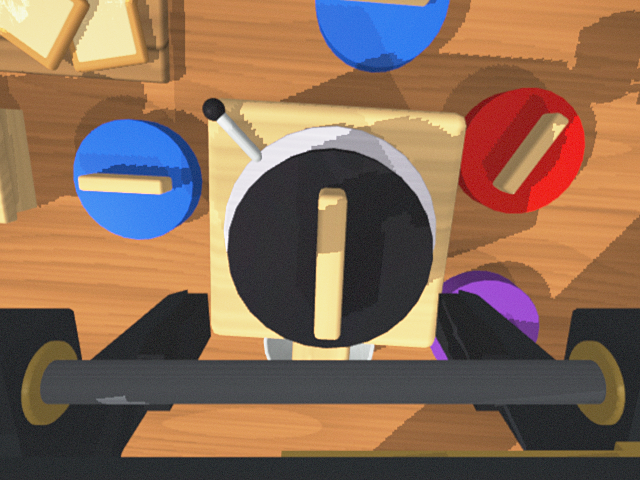

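The picture shows the mill's black lid centred at (331,248), with the rib running from (333,190) to (327,338). That is within about 1.5 mm of the prediction, and the rib length confirms the height. I'll go down over the rib.

```bash

python3 -m jog '[{"wx":-0.007,"wy":0,"wz":-0.009,"dx":0.004,"dy":-0.012,"dz":-0.06,"hand":0},{"wx":0,"wy":0,"wz":0,"dx":0,"dy":0,"dz":-0.08,"hand":0},{"wx":0,"wy":0,"wz":0,"dx":0,"dy":0,"dz":-0.06,"hand":0},{"wx":0,"wy":0,"wz":0,"dx":0,"dy":0,"dz":-0.04,"hand":0},{"wx":0,"wy":0,"wz":0,"dx":0,"dy":0,"dz":0,"hand":0}]' 25
python3 -m jog '[{"wx":0,"wy":0,"wz":0,"dx":0,"dy":0,"dz":0,"hand":0},{"wx":0,"wy":0,"wz":0,"dx":0,"dy":0,"dz":0,"hand":0}]'
python3 - <<'E'
from h import *
np.set_printoptions(precision=4,suppress=True)
s=r.get_state();print(s['tool_pos'],s['eef_rot'])
snap('wrist','w9');Pw=P('wrist')
for an in(.035,.066):
  rd=np.array([np.cos(an),np.sin(an),0]);print([proj(Pw,np.array([.6,-.2505,.238])+k*rd) for k in(0,.039)])
E
```

```text
clock: 10.43
tool_pos: [0.5996, -0.2495, 0.227]
eef_rot: [1.0, 0.026, -0.002, -0.001]
contact_force: [0.3, 1.0, -0.1]
opening: 0.999
finger_force: 0.0
clock: 10.6
tool_pos: [0.601, -0.252, 0.2305]
eef_rot: [1.0, 0.026, 0.001, 0.001]
contact_force: [-0.3, 0.5, -0.1]
opening: 0.998
finger_force: 0.0
[ 0.601  -0.252   0.2305] [0.9997 0.0255 0.0008 0.0013]
[array([316.9752, 324.8077]), array([318.331 , 221.4713])]
[array([316.9752, 324.8077]), array([314.8233, 221.4726])]
```

View pics/w9.png

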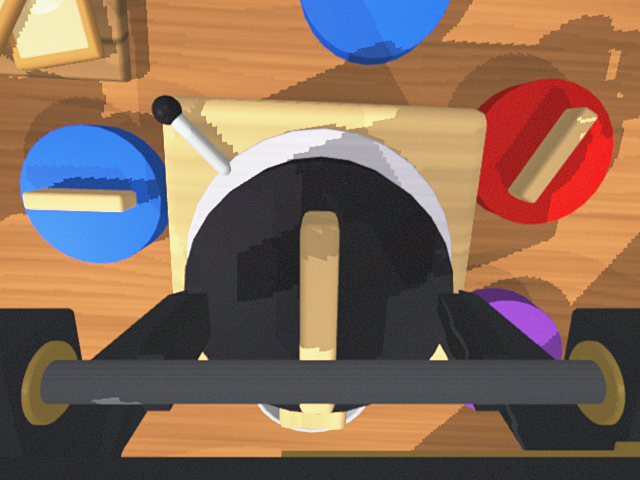

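The rib is centred between the open fingers at (319,300) and aligned within about a degree. I'll lower the last 14 mm and close.

```bash

python3 -m jog '[{"wx":0,"wy":0,"wz":-0.005,"dx":0,"dy":0.005,"dz":-0.03,"hand":0},{"wx":0,"wy":0,"wz":0,"dx":0,"dy":0,"dz":-0.028,"hand":0},{"wx":0,"wy":0,"wz":0,"dx":0,"dy":0,"dz":0,"hand":0.3},{"wx":0,"wy":0,"wz":0,"dx":0,"dy":0,"dz":0,"hand":0.5}]' 25
python3 -m jog '[{"wx":0,"wy":0,"wz":0,"dx":0,"dy":0,"dz":0,"hand":1},{"wx":0,"wy":0,"wz":0,"dx":0,"dy":0,"dz":0,"hand":1},{"wx":0,"wy":0,"wz":0,"dx":0,"dy":0,"dz":0,"hand":1},{"wx":0,"wy":0,"wz":0,"dx":0,"dy":0,"dz":0,"hand":1},{"wx":0,"wy":0,"wz":0,"dx":0,"dy":0,"dz":0,"hand":1}]'
python3 -m jog '[{"wx":0,"wy":0,"wz":0,"dx":0,"dy":0,"dz":0,"hand":1},{"wx":0,"wy":0,"wz":0,"dx":0,"dy":0,"dz":0,"hand":1},{"wx":0,"wy":0,"wz":0,"dx":0,"dy":0,"dz":0,"hand":1}]'
python3 -c "
from h import *
s=r.get_state();print(s['tool_pos'],s['eef_rot'],s['contact_force'],s['moment'],s['q'],s['opening']*88)"
```

```text
clock: 10.98
tool_pos: [0.6, -0.2504, 0.2143]
eef_rot: [1.0, 0.02, -0.001, 0.001]
contact_force: [-0.2, 0.1, -0.4]
opening: 0.874
finger_force: 0.0
clock: 11.4
tool_pos: [0.6005, -0.2508, 0.2152]
eef_rot: [1.0, 0.02, 0.0, 0.001]
contact_force: [0.0, 0.5, -0.3]
opening: 0.495
finger_force: 0.0
clock: 11.65
tool_pos: [0.6004, -0.2507, 0.215]
eef_rot: [1.0, 0.02, 0.0, 0.001]
contact_force: [0.6, -0.1, -0.3]
opening: 0.269
finger_force: 0.0
[ 0.60039707 -0.25074726  0.21503172] [9.99796866e-01 2.01316337e-02 9.05077204e-05 9.67406483e-04] [ 0.55059907 -0.05987255 -0.27921321] [-0.0614368   0.18456184 -0.03057857] [ 0.03813317  0.81647837  0.56791618  1.53060106 -0.50353821  0.94278221
 -0.767879  ] 23.669539809813262
```

```bash

python3 -m jog '[{"wx":0,"wy":0,"wz":0,"dx":0,"dy":0,"dz":0,"hand":1},{"wx":0,"wy":0,"wz":0,"dx":0,"dy":0,"dz":0,"hand":1},{"wx":0,"wy":0,"wz":0,"dx":0,"dy":0,"dz":0,"hand":1},{"wx":0,"wy":0,"wz":0,"dx":0,"dy":0,"dz":0,"hand":1}]'
python3 -c "
from h import *
s=r.get_state();print(s['tool_pos'],s['eef_rot'],s['contact_force'],s['moment'],s['opening']*88,s['finger_force'])"
python3 -m jog '[{"wx":0,"wy":0,"wz":0.015,"dx":0,"dy":0,"dz":0,"hand":1},{"wx":0,"wy":0,"wz":0.015,"dx":0,"dy":0,"dz":0,"hand":1},{"wx":0,"wy":0,"wz":0,"dx":0,"dy":0,"dz":0,"hand":1}]'
python3 -c "
from h import *
s=r.get_state();print(s['tool_pos'],s['eef_rot'],s['contact_force'],s['moment'],s['opening']*88,s['finger_force'])"
```

```text
clock: 11.98
tool_pos: [0.6004, -0.2507, 0.215]
eef_rot: [1.0, 0.02, 0.0, 0.001]
contact_force: [0.4, -0.1, -0.7]
opening: 0.157
finger_force: 25.0
[ 0.60041256 -0.25068493  0.21501569] [9.99797447e-01 2.01060613e-02 9.28334802e-05 8.96117370e-04] [ 0.40224835 -0.12597667 -0.70200802] [ 0.00974945  0.12788848 -0.01755384] 13.847419308890508 24.99636220978573
clock: 12.23
tool_pos: [0.6004, -0.2508, 0.215]
eef_rot: [0.999, 0.051, 0.0, 0.001]
contact_force: [0.8, 0.6, -0.0]
opening: 0.154
finger_force: 25.0
[ 0.60038309 -0.25077691  0.21502874] [9.98687228e-01 5.12148623e-02 1.60225728e-04 9.12753719e-04] [ 0.83882048  0.57137535 -0.03751919] [-0.00548027  0.09517478  0.03162769] 13.594767800973056 24.997524863574654
```

```bash
cat > m.py <<'E'
from h import *
s=r.get_state();q=s['eef_rot'];print('yaw %.3f'%(2*np.arctan2(q[1],q[0])-.0402),'M',np.round(s['moment'],2),'F',np.round(s['contact_force'],1),np.round(s['tool_pos'],4),'grip',round(s['finger_force'],1),'q7 %.2f'%s['q'][6])
E
python3 -m jog '[{"wx":0,"wy":0,"wz":0.015,"dx":0,"dy":0,"dz":0,"hand":1},{"wx":0,"wy":0,"wz":0,"dx":0,"dy":0,"dz":0,"hand":1}]' >/dev/null; python3 m.py
python3 -m jog '[{"wx":0,"wy":0,"wz":0.015,"dx":0,"dy":0,"dz":0,"hand":1},{"wx":0,"wy":0,"wz":0,"dx":0,"dy":0,"dz":0,"hand":1}]' >/dev/null; python3 m.py
```

```text
yaw 0.092 M [-0.02  0.09  0.02] F [ 0.1 -0.6 -0.1] [ 0.6003 -0.2508  0.215 ] grip 25.0 q7 -0.70
yaw 0.122 M [-0.    0.18  0.03] F [0.4 0.3 0.2] [ 0.6003 -0.2508  0.215 ] grip 25.0 q7 -0.67
```

```bash

python3 -m jog '[{"wx":0,"wy":0,"wz":0.015,"dx":0,"dy":0,"dz":0,"hand":1},{"wx":0,"wy":0,"wz":0,"dx":0,"dy":0,"dz":0,"hand":1}]' >/dev/null; python3 m.py
python3 -m jog '[{"wx":0,"wy":0,"wz":0.015,"dx":0,"dy":0,"dz":0,"hand":1},{"wx":0,"wy":0,"wz":0,"dx":0,"dy":0,"dz":0,"hand":1}]' >/dev/null; python3 m.py
```

```text
yaw 0.152 M [-0.03  0.17  0.11] F [-0.1 -0.4 -0.7] [ 0.6004 -0.2508  0.215 ] grip 25.0 q7 -0.65
yaw 0.182 M [-0.11  0.18  0.07] F [-0.8 -0.2 -0. ] [ 0.6004 -0.2508  0.215 ] grip 25.0 q7 -0.62
```

```bash

python3 -m jog '[{"wx":0,"wy":0,"wz":0.02,"dx":0,"dy":0,"dz":0,"hand":1},{"wx":0,"wy":0,"wz":0.02,"dx":0,"dy":0,"dz":0,"hand":1},{"wx":0,"wy":0,"wz":0,"dx":0,"dy":0,"dz":0,"hand":1}]'|grep open; python3 m.py
python3 -m jog '[{"wx":0,"wy":0,"wz":0.02,"dx":0,"dy":0,"dz":0,"hand":1},{"wx":0,"wy":0,"wz":0.02,"dx":0,"dy":0,"dz":0,"hand":1},{"wx":0,"wy":0,"wz":0,"dx":0,"dy":0,"dz":0,"hand":1}]' |grep open; python3 m.py
```

```text
opening: 0.16
yaw 0.261 M [-0.01  0.17  0.01] F [-0.5 -0.3 -0. ] [ 0.6003 -0.2507  0.215 ] grip 25.0 q7 -0.56
opening: 0.155
yaw 0.340 M [ 0.    0.16 -0.  ] F [ 0.1  0.4 -1. ] [ 0.6004 -0.2508  0.215 ] grip 25.0 q7 -0.50
```

```bash
python3 - <<'E'
from h import *
b=snap('wrist','w10'); cv2.imwrite('pics/w10c.png',cv2.resize(b,(400,300))[:,:,::-1])
E
```

```text
(no output)
```

View pics/w10c.png

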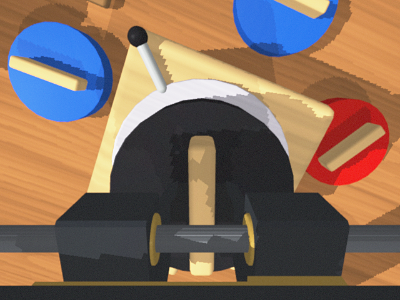

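The rib still points straight along the gripper at (202,200) while the mill appears rotated, so the lid turns with the hand. It gives freely counter-clockwise, so I'll continue to about 1.3 rad.

```bash

python3 -m jog '[{"wx":0,"wy":0,"wz":0.04,"dx":0,"dy":0,"dz":0,"hand":1},{"wx":0,"wy":0,"wz":0.04,"dx":0,"dy":0,"dz":0,"hand":1},{"wx":0,"wy":0,"wz":0.04,"dx":0,"dy":0,"dz":0,"hand":1},{"wx":0,"wy":0,"wz":0.04,"dx":0,"dy":0,"dz":0,"hand":1}]'|grep open; python3 m.py
python3 -m jog '[{"wx":0,"wy":0,"wz":0.04,"dx":0,"dy":0,"dz":0,"hand":1},{"wx":0,"wy":0,"wz":0.04,"dx":0,"dy":0,"dz":0,"hand":1},{"wx":0,"wy":0,"wz":0.04,"dx":0,"dy":0,"dz":0,"hand":1},{"wx":0,"wy":0,"wz":0.04,"dx":0,"dy":0,"dz":0,"hand":1}]' |grep open; python3 m.py
python3 -m jog '[{"wx":0,"wy":0,"wz":0.04,"dx":0,"dy":0,"dz":0,"hand":1},{"wx":0,"wy":0,"wz":0.04,"dx":0,"dy":0,"dz":0,"hand":1},{"wx":0,"wy":0,"wz":0.04,"dx":0,"dy":0,"dz":0,"hand":1},{"wx":0,"wy":0,"wz":0.04,"dx":0,"dy":0,"dz":0,"hand":1},{"wx":0,"wy":0,"wz":0,"dx":0,"dy":0,"dz":0,"hand":1}]' |grep open; python3 m.py
```

```text
opening: 0.158
yaw 0.662 M [-0.05  0.16  0.  ] F [0.8 0.6 0.3] [ 0.6004 -0.2507  0.215 ] grip 25.0 q7 -0.25
opening: 0.158
yaw 0.982 M [-0.07  0.14 -0.02] F [ 0.3  0.3 -0.5] [ 0.6003 -0.2508  0.215 ] grip 25.0 q7 -0.00
opening: 0.157
yaw 1.300 M [-0.14  0.18 -0.  ] F [-1.3  1.1  0.1] [ 0.6002 -0.251   0.215 ] grip 25.0 q7 0.24
```

Turned 1.3 rad with no resistance. I'll lift gently, watching the pull.

```bash

python3 -m jog '[{"wx":0,"wy":0,"wz":0,"dx":0,"dy":0,"dz":0.008,"hand":1},{"wx":0,"wy":0,"wz":0,"dx":0,"dy":0,"dz":0.008,"hand":1}]'|grep open; python3 m.py
python3 -m jog '[{"wx":0,"wy":0,"wz":0,"dx":0,"dy":0,"dz":0.012,"hand":1},{"wx":0,"wy":0,"wz":0,"dx":0,"dy":0,"dz":0,"hand":1}]' |grep open; python3 m.py
```

```text
opening: 0.155
yaw 1.297 M [-0.1   0.02  0.05] F [ 0.8 -0.6 -2.1] [ 0.6    -0.2507  0.2187] grip 25.0 q7 0.24
opening: 0.16
yaw 1.299 M [-0.05  0.11 -0.03] F [ 0.5 -0.5 -2.4] [ 0.6007 -0.2509  0.2226] grip 25.0 q7 0.24
```

```bash

python3 -m jog '[{"wx":0,"wy":0,"wz":0,"dx":0,"dy":0,"dz":0.04,"hand":1},{"wx":0,"wy":0,"wz":0,"dx":0,"dy":0,"dz":0.06,"hand":1},{"wx":0,"wy":0,"wz":0,"dx":0,"dy":0,"dz":0.08,"hand":1},{"wx":0,"wy":0,"wz":0,"dx":0,"dy":0,"dz":0.08,"hand":1},{"wx":0,"wy":0,"wz":0,"dx":0,"dy":0,"dz":0.08,"hand":1}]'|grep open; python3 m.py
python3 -m jog '[{"wx":0,"wy":0,"wz":0,"dx":0,"dy":0,"dz":0.06,"hand":1},{"wx":0,"wy":0,"wz":0,"dx":0,"dy":0,"dz":0,"hand":1},{"wx":0,"wy":0,"wz":0,"dx":0,"dy":0,"dz":0,"hand":1},{"wx":0,"wy":0,"wz":0,"dx":0,"dy":0,"dz":0,"hand":1},{"wx":0,"wy":0,"wz":0,"dx":0,"dy":0,"dz":0,"hand":1}]' |grep open; python3 m.py
python3 - <<'E'
from h import *
print(r.get_state()['eef_rot'],r.get_state()['clock'])
a=snap('scene','s11');b=snap('top','t11');cv2.imwrite('pics/c11.png',np.hstack([cv2.resize(a,(400,300)),cv2.resize(b,(400,300))])[:,:,::-1])
Ps,Pt=P('scene'),P('top')
S=dict(stray=(105/400*320+300-18,180+130*.8-10),)
for k,bx in dict(b=(154,226,188,258),a=(114,228,148,262),stray=(192,226,232,262)).items():
    e=blob(b,bx,'metal');print(k,e[1],onplane(Pt,*e[1],.16))
E
```

```text
opening: 0.157
yaw 1.299 M [-0.09  0.06  0.02] F [-0.2 -1.  -1.6] [ 0.6002 -0.2507  0.3086] grip 25.0 q7 0.22
opening: 0.155
yaw 1.300 M [-0.12  0.1  -0.01] F [ 0.2 -0.4 -1.7] [ 0.5996 -0.2503  0.3206] grip 25.0 q7 0.22
[ 7.83760612e-01  6.21062798e-01 -4.10376279e-05 -5.50002895e-04] 15.7
b [170.26651764 241.64060402] [0.61472208 0.18234743]
a [130.16835976 244.16514206] [0.61137385 0.25736111]
stray [206.95975876 241.11106968] [0.61444436 0.11365471]
```

View pics/c11.png

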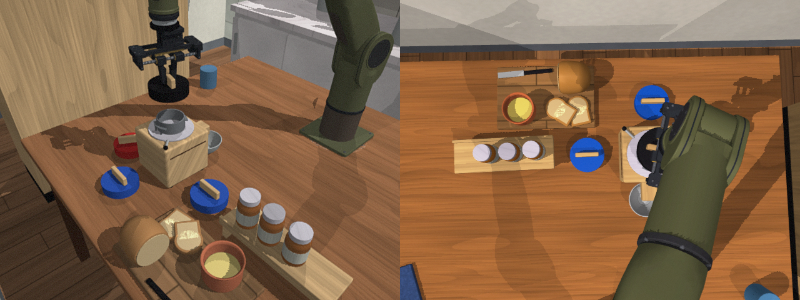

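The left half shows the lid held level at (168,90), clear above the open neck, with the three jars in a straight row. The right half shows the row at (483,152), (507,151) and (531,149), with bowl and crock untouched. Jars a and b have not moved.

```bash
python3 -c "
from plant import r
print(r.finish_job())"
```

```text
the job is handed in; nothing more can be done
None
```

The job is handed in: the stray jar stands on the shelf at the -y end of the row, in line and about 9–14 mm from its neighbour, and the mill's lid, which unscrewed counter-clockwise, is held level about 10.5 cm above where it sat.

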